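# Try the spring of a mirror mount

## Robot

A 6-joint arm with a two-finger parallel gripper is mounted at the origin on a cart in front of the work surface, level with it; the furniture and walls round the work are solid. World frame = base frame: x ahead of the robot, y to its left, z up, the work surface at z = 0. Lengths are in m, angles in rad, forces in N, time in s.
With the tool pointing down it reaches from about 0.25 to 0.725 m from the base axis. Payload 4 kg.
Tool frame: the origin (TCP) lies between the finger pads; the fingertips stand ctrl.finger_overhang ahead of it and the grasp point (between the pads) lies 11 mm behind it (ctrl.finger_overhang is the distance from the TCP to the fingertips, in m); x points along the fingers, z is the direction in which the jaws open and shut, and the axes are right-handed (so a half turn about x gives the same grasp; the last joint's range is limited). The gripper opens to 85 mm and grips with 20 to 120 N. Pads are 22 mm wide; open, the fingers measure 114 mm over their backs; the gripper's body (76 mm by 85 mm) begins 54 mm behind the grasp point. The pads swing forward as they close: fully open they stand 13 mm farther back than shut.
Start: joints at [1.188, 0.241, 0.005, 1.335, 0, 1.571], TCP at [0.187, 0.464, 0.239] pointing down, gripper open.
Joint ranges: [-2.72, 2.72], [-1.05, 1.87], [-1.09, 1.28], [-1.99, 2.15], [-1.42, 1.44], [-3.14, 3.14]. Speed limits (rad/s): [2.79, 2.79, 3.14, 3.14, 3.14, 3.14].

## Interface

Orientations are given as a unit quaternion [w, x, y, z].
In Python, from bench import ctrl, eyes, job gives the robot as it stands.
- The arm moves only by the tool carry_out, never from a script. Its argument "plan" is a list of rows, each a list of 4 numbers: the shift along the world's x, y, z in cm, then the turn about the world's z in rad. In form: [[x, y, z, roll], ...]. A call has 1 to 12 rows; each row is the pose to reach, as a shift and turn from the pose commanded when the call began; what a row does not reach only later rows make up. A row lasts 1/8 s, in which the tool goes at most 62.5 mm and 10.7 degrees, less where a joint would pass 70% of its speed; a pose out of reach is approached as far as the arm can. A call with a gripper value outside its range is refused whole. "grip" is the gripper's target within -1 to 1 (fully open at 1, half-way at 0, shut at -1), set as the call begins (left out, the last holds). The fingers move at their own pace and stop on an object; "newtons" is the grip in N (left out, the last holds). Time passes only in rows, so rows that repeat a pose let the fingers close. It gives the time, the measured TCP pose, the force and the opening at its end, in the units of the state.
- ctrl.get_obs(): the state, without advancing time (a new reading comes with each control period).
- eyes.grab_frame(name): name is "scene" or "top" or "wrist"; returns the picture (384x512x3 uint8, red, green, blue); there is no depth.
- eyes.camera_info(name): a dict with "mtx" (3x3 intrinsics, pixels), "dist_coeffs" ([k1, k2, p1, p2, k3] as OpenCV has them; the pictures are not rectified), "world_to_cam" (4x4, takes a point from world to camera coordinates). Camera axes: x right, y down, z forward; pixel columns grow to the right and rows downward; lengths in m; the calibration is good to about 2 mm. A picture is of the moment at which its call begins: read the wrist's pose just before it. camera_info takes no time and is no camera call; for the wrist camera it gives the pose at the moment of the call.
- job.hand_in(): hands the job in, once; it reports no verdict.
The state is a dict: "time": time; "joints": joint angles; "joint_velocities": joint speeds; "joint_efforts": joint torques, N m; "position": TCP position; "tool_rot": TCP orientation; "contact_force": force on the tool from outside, world axes, zero at the start; "torque": the same for the moment, N m; "width": finger opening in m.
Only numpy, scipy, OpenCV 4.12 (cv2) and the standard library are available. Lean on these libraries where they do the work, as an engineer would, in place of code of your own. Each camera call takes 0.05 s, during which the arm holds its last target.

## Task

Try the spring of the mirror mount: with the fingertips, gently press down the round steel pad on the free corner of its tilt plate until the tip of the pointer stands inside the window of the dark frame on the upright scale, without going on past the frame, and keep it there for about a second. Then let go so that the plate springs back up, and move clear. Press only the pad: do not touch the mirror, the pointer or the frame, do not shift or lift the mount, and leave the things round it alone.

Things in the scene. Friction and masses are not known exactly. Their poses are not given: they have to be found in the camera images.
- mount: grey base plate of the mirror mount, 110 x 250 x 18 mm (its x, y, height), loose on the worktop, about 1.8 kg, carrying all the other parts. Origin: centre of its underside; z up, x away from the robot, y along its length from the pad to the scale. The white upright scale at its +y end (34 mm wide, centred at y = +90 mm, top 123 mm above the worktop) faces -x
- tilt_plate (a joint): tilt in rad of the square aluminium plate (104 mm sides, 8 mm thick, set cornerwise) about a hinge line along the mount's x at its y = -40 mm, z = 62 mm. 0 = level, at rest; grows as the pad is pressed, stop at 0.34: the pad goes down, the pointer across the hinge goes up. About 4 to 5 N on the pad start it, 11 N hold 0.25 rad; released, it springs back to 0
- press_pad: round steel pad to be pressed, 20 mm across, slightly domed, standing 6.5 mm proud of the plate on its free corner. Origin: centre of its top, 55 mm from the hinge line and 72.5 mm above the worktop at rest; z is the plate's normal. It goes down about 0.055 m x sin(tilt)
- pointer: thin dark steel pointer fixed to the plate across the hinge line from the pad, 3 mm high at its end. Origin: its tip, 130 mm from the hinge line and 62 mm above the worktop at rest; it rises 0.130 m x sin(tilt) in front of the scale, about 2.4 mm for every mm the pad goes down
- mirror: round mirror in a black cell, 50 mm across, 6 mm proud of the middle of the tilt plate. Origin: centre of its face; its rim is 20 mm from the rim of the pad. Not to be touched
- mark_frame: centre of the window of the dark frame (42 mm wide, 21 mm high, window 13 mm high between two 4 mm bars) that marks the wanted height on the scale; this point lies in the frame's own plane. It stands at a different height in every start, 14 to 30 mm above the pointer's tip at rest, and stays there unless it is pushed
- orange_bottle: loose bystander: small bottle with orange contents and ribbed metal cap, 36 mm across, 75 mm high, origin at the centre of its underside
- beaker: loose bystander: small glass beaker, 45 mm across, 57 mm high, origin at the centre of its underside
- white_lid: loose bystander: white jar lid, 50 mm across, 12 mm high, origin at the centre of its underside
- block: loose bystander: steel gauge block, 9 x 30 x 14 mm, origin at the centre of its underside

How it is judged:
By the outcome, as a careful person would: the job done as asked, in the order asked, and still so for the second after the job is handed in, with the robot touching nothing.
It also fails if it takes over 38 s, if anything falls off the work surface, if the arm or the gripper's body presses on something with over 40 N, if the wrist force passes 120 N, or if a joint passes its speed limit or range.

## Working session

There is one attempt and no reset: what is moved stays moved. The work goes in short steps, Python scripts to look and compute and a tool call to move; the robot and the scene stay as the last step left them, time stands still between calls to the robot, and variables do not carry over. Pictures are saved under pics/ and viewed, and the job is handed in when it is done.

Besides the shell and the picture viewer there is one more tool, called after ">>>" as name([rows], argument=value, ...), one row to a line, values as JSON. carry_out: Moves the arm, as the interface text tells. Its arguments: {"type":"object","properties":{"plan":{"type":"array","items":{"type":"array","items":{"type":"number"}}},"grip":{"type":"number"},"newtons":{"type":"number"}},"required":["plan"]}

```bash
mkdir -p pics; ls
python3 - <<'E'
from bench import ctrl, eyes, job
import cv2
o=ctrl.get_obs(); print(o, ctrl.finger_overhang)
for n in ("scene","top","wrist"):
    im=eyes.grab_frame(n); cv2.imwrite(f"pics/{n}0.png",im[:,:,::-1]); print(n,eyes.camera_info(n))
E
```

```text
pics
{'time': 0.0, 'joints': array([ 1.18802210e+00,  2.41429128e-01,  3.71538711e-03,  1.33520844e+00,
       -1.58582586e-05,  1.57082014e+00]), 'joint_velocities': array([-4.88373442e-05,  1.13161169e-04,  2.39095731e-03, -6.12743595e-04,
        3.97174906e-04, -6.22791630e-05]), 'joint_efforts': array([-1.64841378e-03, -3.72314394e+01,  2.52409530e+01,  1.70097820e-02,
        4.20722972e-05,  8.57366615e-06]), 'position': array([0.18651921, 0.46323603, 0.23840151]), 'tool_rot': array([ 0.58536576, -0.39617835,  0.58660518,  0.39532772]), 'contact_force': array([-0.28099772,  0.87406101,  0.02226817]), 'torque': array([-0.01698922,  0.0422154 , -0.01121055]), 'width': 0.08541395743344642} 0.008
scene {'mtx': array([[457.33002477,   0.        , 259.48237342],
       [  0.        , 457.33002477, 192.2021062 ],
       [  0.        ,   0.        ,   1.        ]]), 'dist_coeffs': array([0.01485041, 0.        , 0.        , 0.        , 0.        ]), 'world_to_cam': array([[ 0.87744919, -0.47959974,  0.00818609, -0.53018268],
       [-0.33973453, -0.6334262 , -0.695235  ,  0.2201468 ],

[... 456 characters left out ...]
   [-0.99540224, -0.02851888, -0.09143878,  0.58773045],
       [ 0.09215461, -0.02488356, -0.99543374,  0.88037304],
       [ 0.        ,  0.        ,  0.        ,  1.        ]])}
wrist {'mtx': array([[330.58063345,   0.        , 258.26234609],
       [  0.        , 330.58063345, 194.80761991],
       [  0.        ,   0.        ,   1.        ]]), 'dist_coeffs': array([-0.04403582,  0.        ,  0.        ,  0.        ,  0.        ]), 'world_to_cam': array([[ 0.37392302,  0.92745712, -0.00220789, -0.49888136],
       [ 0.89055107, -0.35837667,  0.28015166, -0.03566797],
       [ 0.2590374 , -0.10672139, -0.95995321,  0.37877392],
       [ 0.        ,  0.        ,  0.        ,  1.        ]])}
```

View pics/scene0.png

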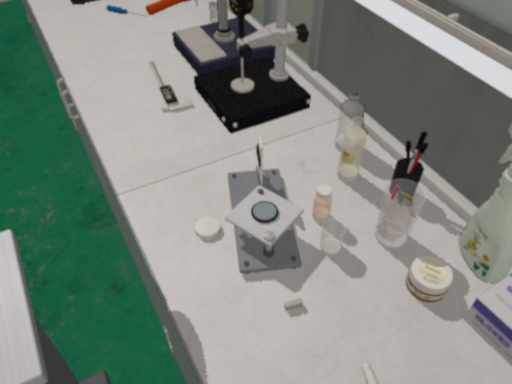

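View pics/top0.png

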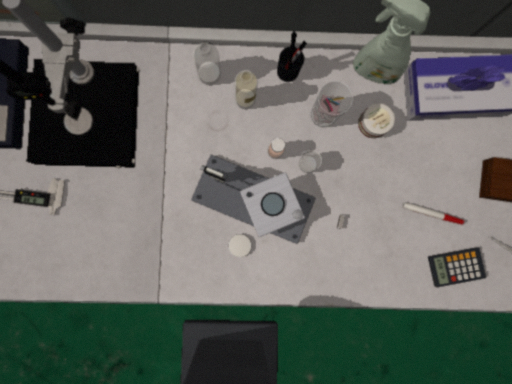

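View pics/wrist0.png

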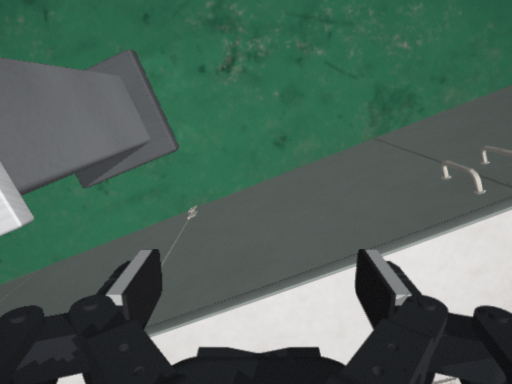

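Run:
```python
import cv2
a=cv2.imread("pics/top0.png")[140:265,180:360]; cv2.imwrite("pics/topz.png",cv2.resize(a,None,fx=4.4,fy=4.4,interpolation=cv2.INTER_CUBIC))
a=cv2.imread("pics/scene0.png")[130:280,190:350]; cv2.imwrite("pics/scz.png",cv2.resize(a,None,fx=4,fy=4,interpolation=cv2.INTER_CUBIC))
```

```text
(no output)
```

View pics/topz.png

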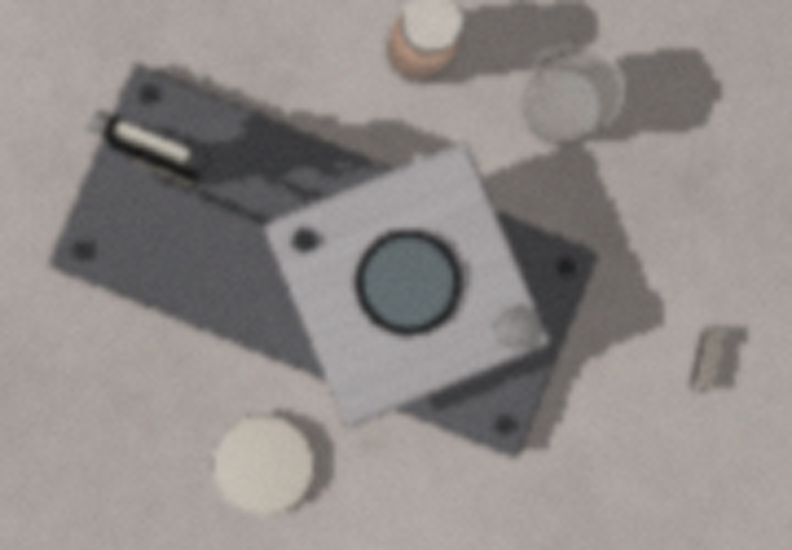

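View pics/scz.png

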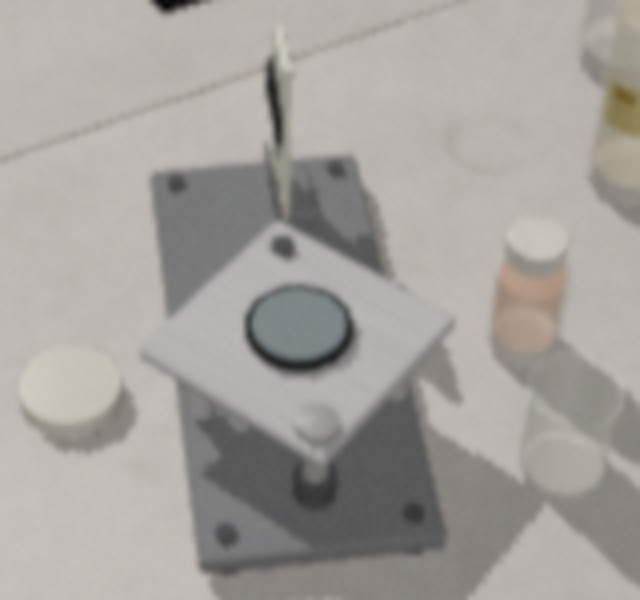

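```bash
cat > h.py <<'E'
import numpy as np, cv2
from bench import ctrl, eyes, job
def info(n): return eyes.camera_info(n)
def ray(c,uv):
    p=cv2.undistortPoints(np.array(uv,float).reshape(-1,1,2),c['mtx'],c['dist_coeffs']).reshape(-1,2)
    T=c['world_to_cam'];R=T[:3,:3];C=-R.T@T[:3,3]
    d=np.c_[p,np.ones(len(p))]@R
    return C,d
def plane(c,uv,n,p0):
    C,d=ray(c,uv); n=np.array(n,float)
    s=((np.array(p0)-C)@n)/(d@n); return C+s[:,None]*d
def zpl(c,uv,z): return plane(c,uv,[0,0,1],[0,0,z])
def proj(c,P):
    T=c['world_to_cam']; r,_=cv2.Rodrigues(T[:3,:3])
    return cv2.projectPoints(np.array(P,float).reshape(-1,3),r,T[:3,3],c['mtx'],c['dist_coeffs'])[0].reshape(-1,2)
E
python3 - <<'E'
from h import *
np.set_printoptions(precision=4,suppress=True)
t=info('top'); s=info('scene'); w=info('wrist')
zt=lambda l:np.array(l)/4.4+[180,140]-0.4
zs=lambda l:np.array(l)/4+[190,130]-0.4
B=zpl(t,zt([(135,65),(597,257),(520,457),(52,264)]),.018); print('baseT',B,B.mean(0),[np.linalg.norm(B[i]-B[i-1]) for i in range(4)])
Bs=zpl(s,zs([(353,158),(442,540),(207,562),(152,175)]),.018); print('baseS',Bs,Bs.mean(0),[np.linalg.norm(Bs[i]-Bs[i-1]) for i in range(4)])
print('padT',zpl(t,zt([(519,325)]),.0725),'padS',zpl(s,zs([(318,422)]),.0725))
print('mirT',zpl(t,zt([(409,282)]),.072),'mirS',zpl(s,zs([(299,325)]),.072))
for B_ in (B,Bs):
    pass
for c in (t,s,w): print(ray(c,[(256,192)]))
# bystanders
print('lid',zpl(t,zt([(264,465)]),.012),'block',zpl(t,zt([(712,358)]),.014),'beaker',zpl(t,zt([(562,103)]),0),'bottle',zpl(t,zt([(432,20)]),.075))
E
```

```text
baseT [[ 0.6738  0.0461  0.018 ]
 [ 0.5847 -0.1856  0.018 ]
 [ 0.4852 -0.1488  0.018 ]
 [ 0.5736  0.0833  0.018 ]] [ 0.5793 -0.0513  0.018 ] [np.float64(0.1069766844557756), np.float64(0.24822832833577482), np.float64(0.10598952958881966), np.float64(0.2483930246142698)]
baseS [[ 0.6729  0.0445  0.018 ]
 [ 0.5837 -0.1857  0.018 ]
 [ 0.4878 -0.1471  0.018 ]
 [ 0.573   0.0831  0.018 ]] [ 0.5794 -0.0513  0.018 ] [np.float64(0.107044030573121), np.float64(0.24685449370547774), np.float64(0.10339800603896289), np.float64(0.24544084121153256)]
padT [[ 0.5472 -0.1396  0.0725]] padS [[ 0.5457 -0.1399  0.0725]]
mirT [[ 0.5658 -0.0881  0.072 ]] mirS [[ 0.5657 -0.0875  0.072 ]]
(array([ 0.5053, -0.0166,  0.9316]), array([[ 0.0966, -0.0428, -0.9946]]))
(array([ 0.2926, -0.5585,  0.6825]), array([[ 0.3321,  0.6112, -0.7185]]))
(array([0.1202, 0.4903, 0.3725]), array([[ 0.2489, -0.11  , -0.9623]]))
lid [[ 0.478  -0.0236  0.012 ]] block [[ 0.5364 -0.244   0.014 ]] beaker [[ 0.6643 -0.1701  0.    ]] bottle [[ 0.689  -0.0961  0.075 ]]
```

>>> carry_out([
  [3,-3.4,0],
  [7,-8,-1],
  [11,-12.5,-2],
  [15,-17,-3],
  [19,-21.5,-4],
  [23,-26,-5],
  [27,-30.5,-5.5],
  [31,-35,-6],
  [34,-38.5,-6.5],
  [36,-40.5,-7],
  [36,-40.5,-7],
])

```text
invalid input
```

Run:
```python
from h import *
import json
np.set_printoptions(precision=4,suppress=True)
w=info('wrist'); im=eyes.grab_frame('wrist'); cv2.imwrite('pics/w1.png',im[:,:,::-1])
json.dump({k:np.array(v).tolist() for k,v in w.items()},open('w1.json','w'))
o=ctrl.get_obs(); print(o['time'],o['position'],o['contact_force'])
ym=np.array([.3565,.9343,0]);xm=np.array([.9343,-.3565,0]);c=np.array([.5793,-.0513,0])
tip=c+.09*ym+[0,0,.062]; print(tip,proj(w,[tip,tip+[0,0,.022]]))
```

```text
0.2 [0.1866 0.4635 0.2388] [0.0334 0.2223 0.7804]
[0.6114 0.0328 0.062 ] [[101.4887 530.8411]
 [ 95.4425 547.9106]]
```

View pics/w1.png

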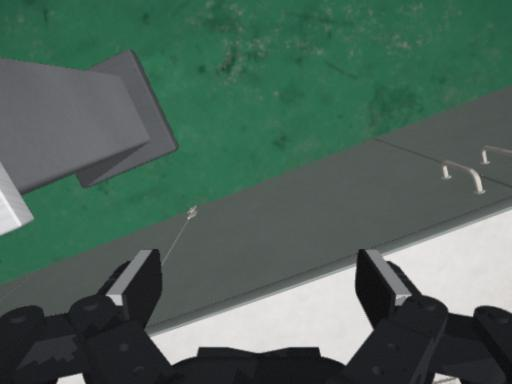

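Rows need four numbers; repeating with the roll included.

>>> carry_out([
  [3,-3.4,0,0],
  [7,-8,-1,0],
  [11,-12.5,-2,0],
  [15,-17,-3,0],
  [19,-21.5,-4,0],
  [23,-26,-5,0],
  [27,-30.5,-5.5,0],
  [31,-35,-6,0],
  [34,-38.5,-6.5,0],
  [36,-40.5,-7,0],
  [36,-40.5,-7,0],
])

```text
time: 1.58
position: [0.5474, 0.0571, 0.1683]
tool_rot: [0.586, -0.395, 0.587, 0.395]
contact_force: [-0.4, 0.7, -0.1]
width: 0.0853
```

Run:
```python
from h import *
import json
np.set_printoptions(precision=4,suppress=True)
w=info('wrist'); im=eyes.grab_frame('wrist'); cv2.imwrite('pics/w1.png',im[:,:,::-1])
json.dump({k:np.array(v).tolist() for k,v in w.items()},open('w1.json','w'))
o=ctrl.get_obs(); print(o['time'],o['position'],o['contact_force'])
ym=np.array([.3565,.9343,0]);xm=np.array([.9343,-.3565,0]);c=np.array([.5793,-.0513,0])
tip=c+.09*ym+[0,0,.062]; print(tip,proj(w,[tip,tip+[0,0,.022]]))
```

```text
1.625 [0.5465 0.0582 0.1686] [-0.161  -0.8159  0.0144]
[0.6114 0.0328 0.062 ] [[260.4951 277.1702]
 [260.6455 292.2015]]
```

View pics/w1.png

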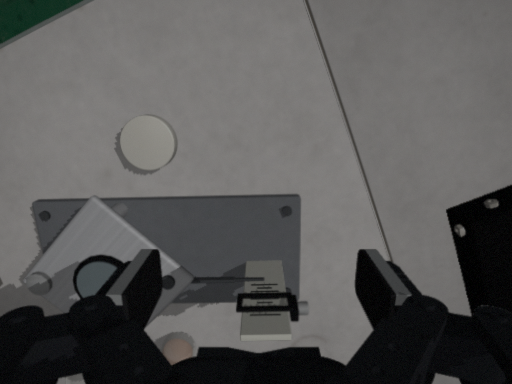

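Run:
```python
import cv2
a=cv2.imread("pics/w1.png")[255:345,190:330]; cv2.imwrite("pics/w1z.png",cv2.resize(a,None,fx=5.6,fy=5.6,interpolation=cv2.INTER_CUBIC))
```

```text
(no output)
```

View pics/w1z.png

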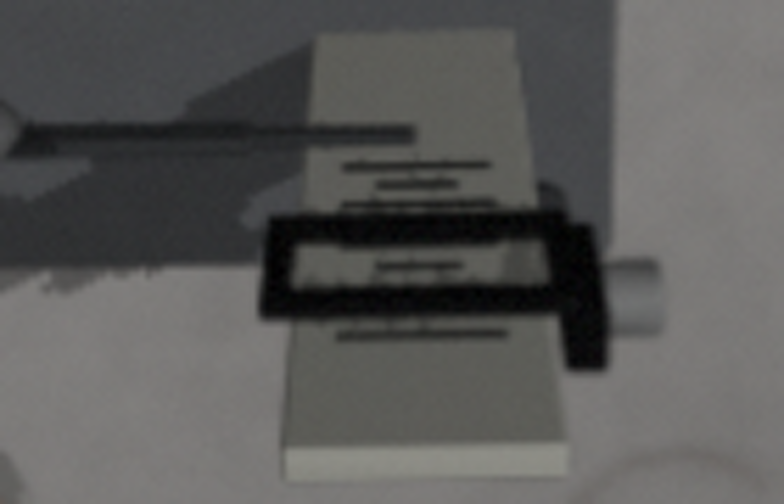

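```bash
cat > g.py <<'E'
from h import *
import json
np.set_printoptions(precision=4,suppress=True)
w={k:np.array(v) for k,v in json.load(open('w1.json')).items()}
zz=lambda l:(np.array(l,float)+.5)/5.6+[190,255]-.5
ym=np.array([.3565,.9343,0]);xm=np.array([.9343,-.3565,0]);c=np.array([.5793,-.0513,0])
M=lambda P:np.c_[(P-c)@xm,(P-c)@ym,P[:,2]]*1000
E
python3 - <<'E'
from g import *
print('mirror',M(zpl(w,[(97,278)],.072)))
print('scale bottom',M(zpl(w,zz([(315,30),(515,30)]),.018)))
print('scale top front',M(zpl(w,zz([(287,443),(566,440)]),.123)))
print('tip',M(zpl(w,zz([(416,127),(416,142),(416,134)]),.062)))
print('base edges',M(zpl(w,[(35,201),(300,195)],.018)))
for x in (-.012,-.01,-.008,-.006,-.004,-.002,0,.004):
    P=M(plane(w,zz([(415,212),(415,243),(415,287),(415,317),(265,265),(575,265)]),xm,c+x*xm)); print(x,P[:4,2],P[4:,1])
E
```

```text
mirror [[ -7.0482 -39.8407  72.    ]]
scale bottom [[  6.8568  76.1431  18.    ]
 [  7.5934 110.1192  18.    ]]
scale top front [[  5.6897  76.8139 123.    ]
 [  5.9823 109.1418 123.    ]]
tip [[ 0.1499 92.764  62.    ]
 [ 2.6316 92.722  62.    ]
 [ 1.3063 92.7444 62.    ]]
base edges [[ -55.9312 -116.2032   18.    ]
 [ -56.4289  126.7645   18.    ]]
-0.012 [103.0809 109.7106 118.5211 124.1605] [ 74.423  110.7915]
-0.01 [ 99.9687 106.702  115.6502 121.3778] [ 74.1552 111.0921]
-0.008 [ 96.8565 103.6934 112.7793 118.595 ] [ 73.8874 111.3927]
-0.006 [ 93.7443 100.6849 109.9084 115.8123] [ 73.6196 111.6933]
-0.004 [ 90.6321  97.6763 107.0375 113.0295] [ 73.3518 111.9939]
-0.002 [ 87.5199  94.6677 104.1666 110.2467] [ 73.084  112.2945]
0 [ 84.4077  91.6591 101.2957 107.464 ] [ 72.8163 112.5951]
0.004 [ 78.1833  85.6419  95.5539 101.8985] [ 72.2807 113.1963]
```

Run:
```python
import cv2
a=cv2.imread("pics/scene0.png")[130:190,225:305]; cv2.imwrite("pics/scz2.png",cv2.resize(a,None,fx=10,fy=10,interpolation=cv2.INTER_CUBIC))
from g import *
s=info('scene')
for x in (0,.003,.006):
  for z in (.078,.084):
    P=[c+x*xm+(.09+a)*ym+[0,0,z+b] for a,b in ((-.021,0),(-.021,.021),(.021,.021),(.021,0))]
    print(x,z,((proj(s,P)-[225,130]+.5)*10-.5).round(0).tolist())
print('top of scale',((proj(s,[c+.0063*xm+(.09+a)*ym+[0,0,.123] for a in (-.017,.017)])-[225,130]+.5)*10-.5).round(0).tolist())
```

```text
0 0.078 [[319.0, 381.0], [319.0, 300.0], [291.0, 159.0], [291.0, 239.0]]
0 0.084 [[319.0, 358.0], [319.0, 277.0], [291.0, 135.0], [291.0, 217.0]]
0.003 0.078 [[334.0, 380.0], [335.0, 299.0], [306.0, 157.0], [306.0, 238.0]]
0.003 0.084 [[334.0, 357.0], [335.0, 275.0], [306.0, 134.0], [306.0, 215.0]]
0.006 0.078 [[349.0, 378.0], [350.0, 298.0], [321.0, 156.0], [321.0, 237.0]]
0.006 0.084 [[349.0, 356.0], [350.0, 274.0], [321.0, 133.0], [321.0, 214.0]]
top of scale [[350.0, 188.0], [326.0, 74.0]]
```

View pics/scz2.png

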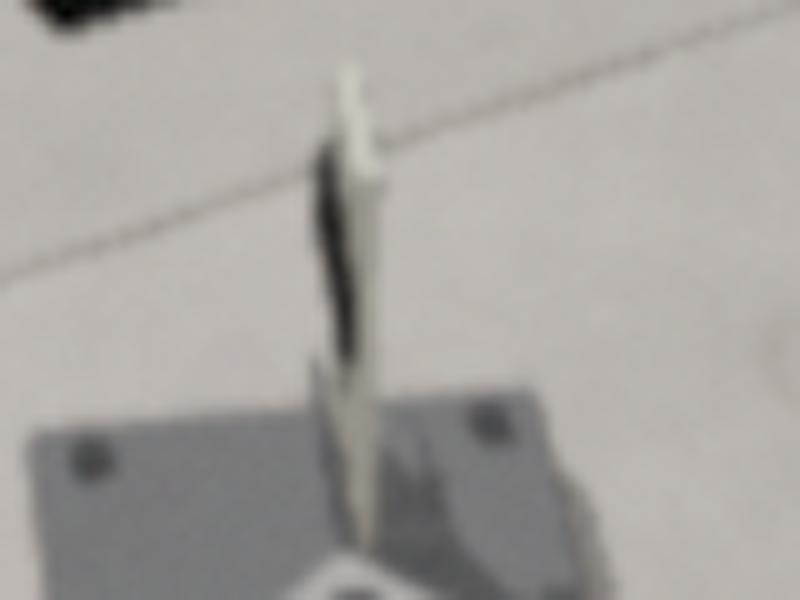

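>>> carry_out([
  [4,-1.5,0.5,0],
  [8,-3,0.5,0],
  [9,-3.5,0.5,0],
  [9,-3.5,0.5,0],
])

```text
time: 2.12
position: [0.6361, 0.0246, 0.1739]
tool_rot: [0.585, -0.396, 0.586, 0.396]
contact_force: [-0.7, -0.5, -0.7]
width: 0.0856
```

Run:
```python
from h import *
import json
np.set_printoptions(precision=4,suppress=True)
w=info('wrist'); im=eyes.grab_frame('wrist'); cv2.imwrite('pics/w2.png',im[:,:,::-1])
json.dump({k:np.array(v).tolist() for k,v in w.items()},open('w2.json','w'))
ym=np.array([.3565,.9343,0]);c=np.array([.5793,-.0513,0])
p=proj(w,[c+.09*ym+[0,0,.085]])[0].round().astype(int);print(p,ctrl.get_obs()['position'])
x0,y0=p[0]-70,max(p[1]-50,0); print(x0,y0)
a=im[y0:y0+100,x0:x0+140,::-1]; cv2.imwrite("pics/w2z.png",cv2.resize(a,None,fx=5.6,fy=5.6,interpolation=cv2.INTER_CUBIC))
```

```text
[256 168] [0.6356 0.0248 0.1741]
186 118
```

View pics/w2z.png

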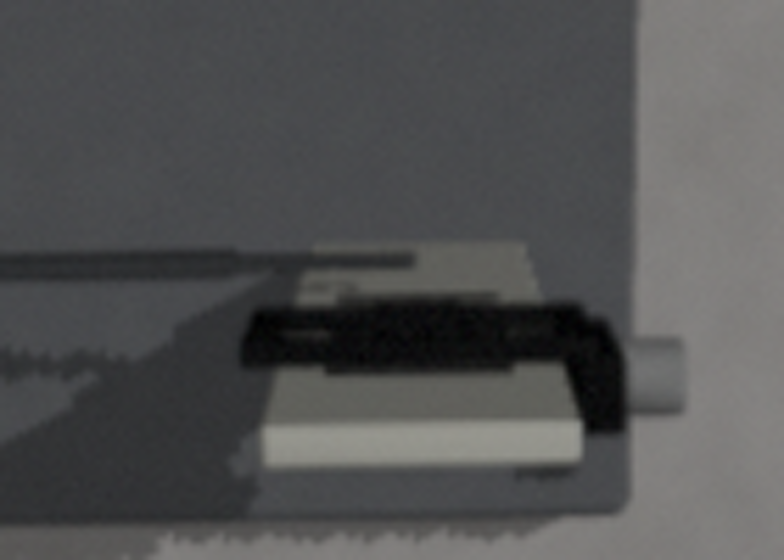

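Run:
```python
from g import *
w2={k:np.array(v) for k,v in json.load(open('w2.json')).items()}
z2=lambda l:(np.array(l,float)+.5)/5.6+[186,118]-.5
def tri(a,b):
    C1,d1=ray(w,zz([a]));C2,d2=ray(w2,z2([b]))
    # in x_m,z plane
    f=lambda v:np.array([v@xm,v[2]])
    p1,q1,p2,q2=f(C1-c),f(d1[0]),f(C2-c),f(d2[0])
    s=np.linalg.solve(np.c_[q1,-q2],p2-p1); return (p1+s[0]*q1)*1000
for n,a,b in (('scale bottom',(415,30),(420,242)),('scale top',(425,442),(420,421)),('tip',(416,134),(414,261)),('lower front',(415,212),(415,306)),('upper top back',(415,317),(415,363)),('tick2 164/?',(415,335),(420,372))): print(n,tri(a,b))
```

```text
scale bottom [ 7.444  17.5601]
scale top [  7.6749 120.7874]
tip [ 2.2346 60.4215]
lower front [ 4.9122 76.7639]
upper top back [ 7.2409 97.3893]
tick2 164/? [  7.4603 100.8299]
```

>>> carry_out([
  [-2,-3.5,0,0],
  [-4,-7.5,0,0],
  [-6,-11.5,0,0],
  [-8,-15,0,0],
  [-9,-16.5,0,0],
  [-9,-16.5,-2,0],
  [-9,-16.5,-4.5,0],
  [-9,-16.5,-5.5,0],
  [-9,-16.5,-5.5,0],
  [-9,-16.5,-5.5,0],
  [-9,-16.5,-5.5,0],
], grip=-1, newtons=40)

```text
time: 3.55
position: [0.5475, -0.1412, 0.1203]
tool_rot: [0.586, -0.396, 0.585, 0.395]
contact_force: [0.7, 0.4, 1.0]
width: -0.0
```

Run:
```python
from h import *
import json
np.set_printoptions(precision=4,suppress=True)
o=ctrl.get_obs();print(o['time'],o['position'],o['width'],o['contact_force'])
w=info('wrist'); json.dump({k:np.array(v).tolist() for k,v in w.items()},open('w3.json','w'))
for n in ('wrist','scene','top'):
    im=eyes.grab_frame(n); cv2.imwrite(f'pics/{n}3.png',im[:,:,::-1])
print(proj(w,[[.546,-.14,.0725]]))
a=cv2.imread("pics/scene3.png")[130:280,190:350]; cv2.imwrite("pics/s3z.png",cv2.resize(a,None,fx=4,fy=4,interpolation=cv2.INTER_CUBIC))
```

```text
3.55 [ 0.5475 -0.1412  0.1203] -9.026968581557566e-06 [0.7034 0.3714 0.9627]
[[259.4235 222.1184]]
```

View pics/wrist3.png

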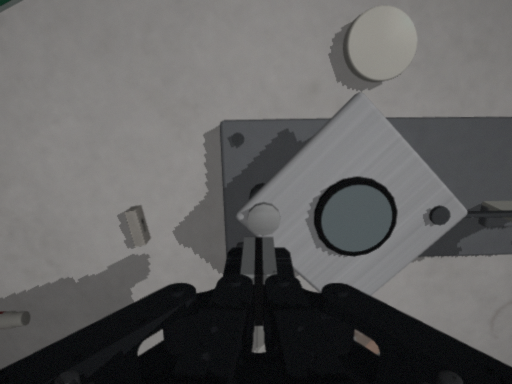

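View pics/s3z.png

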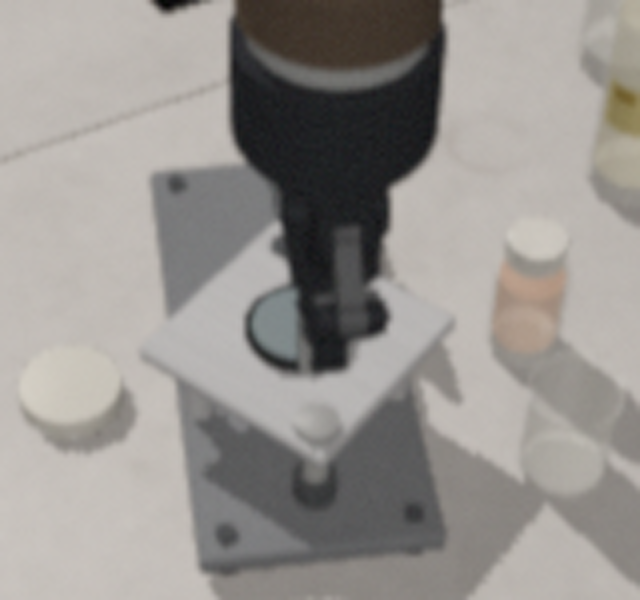

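View pics/top3.png

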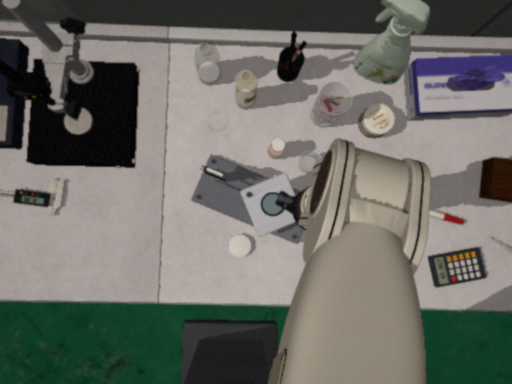

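Run:
```python
from g import *
w3={k:np.array(v) for k,v in json.load(open('w3.json')).items()}
im=cv2.imread('pics/wrist3.png')
a=im[150:270,200:320]; cv2.imwrite("pics/w3z.png",cv2.resize(a,None,fx=5,fy=5,interpolation=cv2.INTER_CUBIC))
P=zpl(w3,[(264.8,219)],.0725); Q=zpl(w3,[(356,216.5)],.072)
print(P,M(P),Q,M(Q))
t=np.array([.5465,-.1402,.1195]); print(proj(w3,[t-[0,0,.008],[t[0],t[1],.0725]]))
```

```text
[[ 0.5454 -0.1364  0.0725]] [[ -1.383  -91.5639  72.5   ]] [[ 0.5642 -0.0861  0.072 ]] [[ -1.7194 -37.9295  72.    ]]
[[259.6766 252.8335]
 [259.4248 222.9761]]
```

View pics/w3z.png

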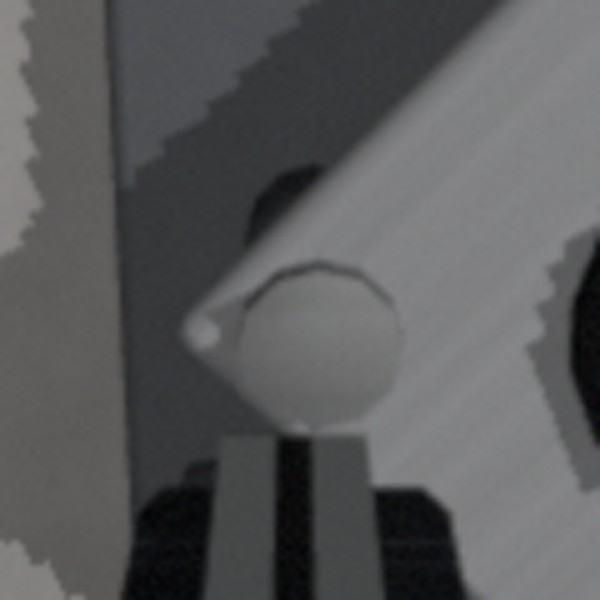

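>>> carry_out([
  [0,0.15,-1,0],
  [0,0.15,-2,0],
  [0,0.15,-3,0],
  [0,0.15,-3.3,0],
  [0,0.15,-3.4,0],
  [0,0.15,-3.4,0],
])

```text
time: 4.45
position: [0.547, -0.1398, 0.0855]
tool_rot: [0.586, -0.396, 0.586, 0.396]
contact_force: [-0.2, 0.5, -0.3]
width: -0.0001
```

```bash
cat > look.py <<'E'
from g import *
import sys
n=sys.argv[1]
o=ctrl.get_obs();print(o['time'],o['position'],o['contact_force'])
w=info('wrist'); json.dump({k:np.array(v).tolist() for k,v in w.items()},open(f'w{n}.json','w'))
im=eyes.grab_frame('wrist'); cv2.imwrite(f'pics/wrist{n}.png',im[:,:,::-1])
o=ctrl.get_obs();print(o['time'],o['position'],o['contact_force'])
E
python3 look.py 4
```

```text
4.45 [ 0.547  -0.1398  0.0855] [-0.2314  0.4872 -0.3442]
4.5 [ 0.547  -0.1398  0.0856] [-0.1866 -0.855  -0.1311]
```

View pics/wrist4.png

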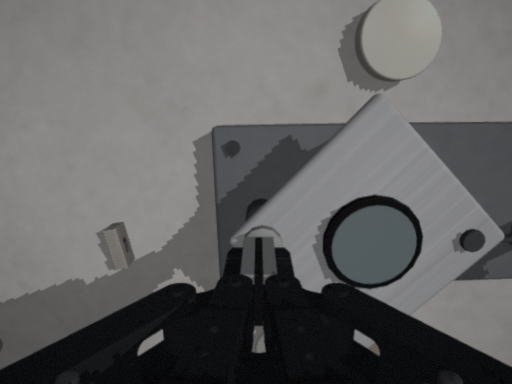

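>>> carry_out([
  [0,0,-0.2,0],
  [0,0,-0.4,0],
  [0,0,-0.4,0],
])

```text
time: 4.88
position: [0.5466, -0.1396, 0.0811]
tool_rot: [0.586, -0.396, 0.586, 0.396]
contact_force: [-0.7, 0.6, 1.2]
width: -0.0
```

>>> carry_out([
  [0,0,-0.1,0],
  [0,0,-0.1,0],
])

```text
time: 5.12
position: [0.5468, -0.1397, 0.0805]
tool_rot: [0.586, -0.396, 0.586, 0.396]
contact_force: [-0.5, 0.9, 1.7]
width: 0.0002
```

>>> carry_out([
  [0,0,-0.1,0],
  [0,0,-0.1,0],
])

```text
time: 5.38
position: [0.5469, -0.1398, 0.0798]
tool_rot: [0.586, -0.396, 0.586, 0.396]
contact_force: [-1.3, 0.5, 4.1]
width: -0.0003
```

>>> carry_out([
  [0,0,-0.1,0],
  [0,0,-0.2,0],
  [0,0,-0.3,0],
  [0,0,-0.3,0],
])

```text
time: 5.88
position: [0.5467, -0.1401, 0.0769]
tool_rot: [0.586, -0.396, 0.586, 0.395]
contact_force: [-2.3, -1.2, 6.5]
width: 0.0003
```

```bash
python3 look.py 5
```

```text
5.875 [ 0.5467 -0.1401  0.0769] [-2.3234 -1.1605  6.488 ]
5.925 [ 0.5467 -0.1401  0.0769] [-2.6393 -1.1191  6.3557]
```

View pics/wrist5.png

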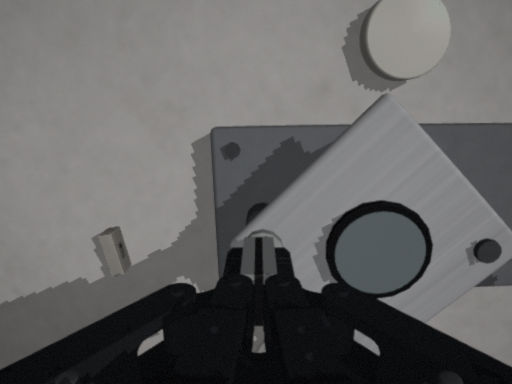

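>>> carry_out([
  [0,0,-0.1,0],
  [0,0,-0.2,0],
  [0,0,-0.3,0],
  [0,0,-0.4,0],
  [0,0,-0.4,0],
])

```text
time: 6.55
position: [0.5467, -0.1404, 0.0733]
tool_rot: [0.586, -0.396, 0.586, 0.395]
contact_force: [-3.6, -1.6, 8.9]
width: 0.0001
```

```bash
python3 look.py 6
cat > tilt.py <<'E'
from g import *
import sys
from scipy.optimize import least_squares
def load(n): return {k:np.array(v) for k,v in json.load(open(f'w{n}.json')).items()}
def feats(n):
    g=cv2.GaussianBlur(cv2.cvtColor(cv2.imread(f'pics/wrist{n}.png'),cv2.COLOR_BGR2GRAY),(3,3),0)
    out=[]
    m=(g<75).astype(np.uint8)
    k,l,s,ce=cv2.connectedComponentsWithStats(m)
    for i in range(1,k):
        if 150<s[i,4]<1500 and ce[i][0]>400 and 180<ce[i][1]<300 and s[i,2]<45 and s[i,3]<45: out.append((ce[i].round(1),s[i]))
    return out
for n in sys.argv[1:]: print(n,feats(n))
E
python3 tilt.py 3 4 5 6
```

```text
6.55 [ 0.5467 -0.1404  0.0733] [-3.6225 -1.5679  8.8805]
6.6 [ 0.5467 -0.1404  0.0732] [-3.0781 -1.2381  7.8739]
3 [(array([438.4, 215. ]), array([428, 206,  22,  19, 319], dtype=int32))]
4 [(array([471.2, 240. ]), array([459, 229,  26,  23, 453], dtype=int32))]
5 [(array([486.4, 250.4]), array([473, 239,  28,  24, 531], dtype=int32)), (array([493.8, 280.7]), array([477, 275,  35,  11, 205], dtype=int32))]
6 [(array([495.7, 257.2]), array([481, 245,  31,  25, 605], dtype=int32))]
```

View pics/wrist6.png

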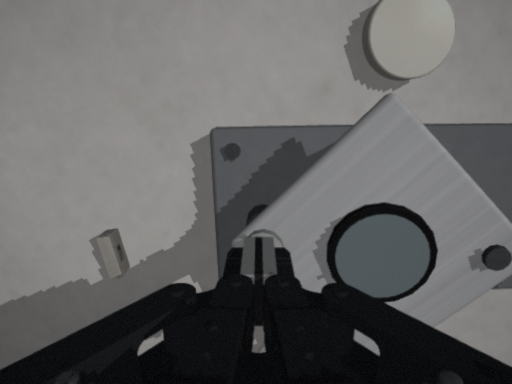

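```bash
cat > tilt2.py <<'E'
from tilt import *
hx=c-.040*ym+np.array([0,0,.062])
def pt(x0,a,h,t): return hx+x0*xm+ym*(a*np.cos(t)-h*np.sin(t))+np.array([0,0,1])*(a*np.sin(t)+h*np.cos(t))
W={n:load(n) for n in sys.argv[1:]}
U={n:feats(n)[0][0] for n in W}
for h in (.006,.009,.012):
    f=lambda p:np.r_[proj(W['4'],pt(p[0],p[1],h,0))[0]-U['4']]
    r=least_squares(f,[0,.045]).x
    print(h,r,'res3',proj(W['3'],pt(*r,h,0))[0]-U['3'])
    for n in W:
        if n in '34':continue
        q=least_squares(lambda p:proj(W[n],pt(*r,h,p[0]))[0]-U[n],[.1]); print(n,q.x,q.fun,'tip rise mm',130*np.sin(q.x))
E
python3 tilt2.py 3 4 5 6
```

```text
3 [(array([438.4, 215. ]), array([428, 206,  22,  19, 319], dtype=int32))]
4 [(array([471.2, 240. ]), array([459, 229,  26,  23, 453], dtype=int32))]
5 [(array([486.4, 250.4]), array([473, 239,  28,  24, 531], dtype=int32)), (array([493.8, 280.7]), array([477, 275,  35,  11, 205], dtype=int32))]
6 [(array([495.7, 257.2]), array([481, 245,  31,  25, 605], dtype=int32))]
0.006 [-0.0003  0.0537] res3 [ 0.0363 -0.2108]
5 [0.0616] [-0.0501  0.0536] tip rise mm [7.9995]
6 [0.1276] [-0.1217  0.1134] tip rise mm [16.5419]
0.009 [-0.0017  0.0516] res3 [-0.5161 -0.6292]
5 [0.0627] [-0.2396  0.2212] tip rise mm [8.1521]
6 [0.1323] [-0.6173  0.4788] tip rise mm [17.151]
0.012 [-0.0031  0.0495] res3 [-1.0876 -1.062 ]
5 [0.0634] [-0.4787  0.3661] tip rise mm [8.2365]
6 [0.1358] [-1.2698  0.7737] tip rise mm [17.5998]
```

>>> carry_out([
  [0,0,-0.1,0],
  [0,0,-0.2,0],
  [0,0,-0.3,0],
  [0,0,-0.4,0],
  [0,0,-0.45,0],
  [0,0,-0.45,0],
])

```text
time: 7.35
position: [0.5467, -0.1405, 0.0691]
tool_rot: [0.586, -0.396, 0.586, 0.395]
contact_force: [-4.0, -0.9, 10.9]
width: -0.0003
```

```bash
python3 look.py 7; python3 tilt2.py 3 4 5 6 7
python3 - <<'E'
from h import *
for n in ('scene','top'): cv2.imwrite(f'pics/{n}7.png',eyes.grab_frame(n)[:,:,::-1])
E
```

```text
7.35 [ 0.5467 -0.1405  0.0691] [-4.0112 -0.9381 10.9262]
7.4 [ 0.5467 -0.1405  0.0691] [-3.9384 -0.8733 10.6215]
3 [(array([438.4, 215. ]), array([428, 206,  22,  19, 319], dtype=int32))]
4 [(array([471.2, 240. ]), array([459, 229,  26,  23, 453], dtype=int32))]
5 [(array([486.4, 250.4]), array([473, 239,  28,  24, 531], dtype=int32)), (array([493.8, 280.7]), array([477, 275,  35,  11, 205], dtype=int32))]
6 [(array([495.7, 257.2]), array([481, 245,  31,  25, 605], dtype=int32))]
7 [(array([501.7, 265.3]), array([490, 252,  22,  27, 497], dtype=int32))]
0.006 [-0.0003  0.0537] res3 [ 0.0363 -0.2108]
5 [0.0616] [-0.0501  0.0536] tip rise mm [7.9995]
6 [0.1276] [-0.1217  0.1134] tip rise mm [16.5419]
7 [0.1637] [ 2.0584 -1.7772] tip rise mm [21.1859]
0.009 [-0.0017  0.0516] res3 [-0.5161 -0.6292]
5 [0.0627] [-0.2396  0.2212] tip rise mm [8.1521]
6 [0.1323] [-0.6173  0.4788] tip rise mm [17.151]
7 [0.1732] [ 1.5398 -1.0766] tip rise mm [22.4065]
0.012 [-0.0031  0.0495] res3 [-1.0876 -1.062 ]
5 [0.0634] [-0.4787  0.3661] tip rise mm [8.2365]
6 [0.1358] [-1.2698  0.7737] tip rise mm [17.5998]
7 [0.1825] [ 0.7818 -0.4065] tip rise mm [23.5997]
```

View pics/wrist7.png

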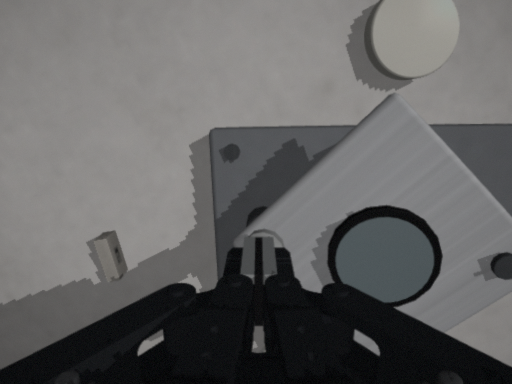

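View pics/scene7.png

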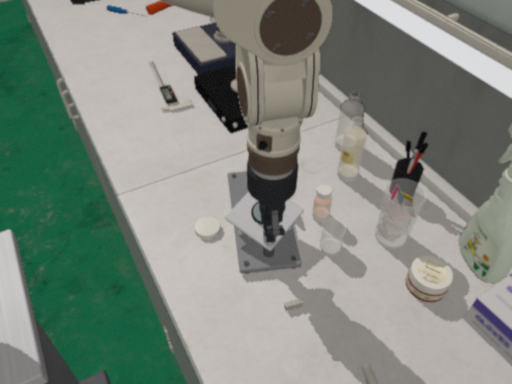

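```bash
cat >> tilt2.py <<'E'
print('v-only')
for h in (.006,.009):
    r=least_squares(lambda p:proj(W['4'],pt(p[0],p[1],h,0))[0]-U['4'],[0,.045]).x
    for n in W:
        if n in '34':continue
        q=least_squares(lambda p:(proj(W[n],pt(*r,h,p[0]))[0]-U[n])[1:],[.1]); print(h,n,q.x,130*np.sin(q.x))
E
python3 tilt2.py 3 4 5 6 7 | sed -n '/v-only/,$p'
python3 - <<'E'
from bench import ctrl
print(ctrl.get_obs()['time'])
E
```

```text
v-only
0.006 5 [0.0605] [7.8597]
0.006 6 [0.1255] [16.2698]
0.006 7 [0.1944] [25.1081]
0.009 5 [0.0582] [7.5642]
0.009 6 [0.1232] [15.9765]
0.009 7 [0.1923] [24.8393]
7.5
```

>>> carry_out([
  [0,0,-0.03,0],
  [0,0,-0.03,0],
  [0,0,-0.03,0],
  [0,0,-0.03,0],
  [0,0,-0.03,0],
  [0,0,-0.03,0],
  [0,0,-0.03,0],
  [0,0,-0.03,0],
  [0,0,-0.03,0],
  [0,0,-0.03,0],
])

```text
time: 8.75
position: [0.5467, -0.1405, 0.0689]
tool_rot: [0.586, -0.396, 0.586, 0.395]
contact_force: [-4.4, -1.2, 11.0]
width: -0.0002
```

```bash
python3 look.py 8; python3 tilt2.py 3 4 5 6 7 8| sed -n '/v-only/,$p'
```

```text
8.75 [ 0.5467 -0.1405  0.0689] [-4.3956 -1.1504 10.9534]
8.8 [ 0.5467 -0.1405  0.0689] [-3.9379 -1.2572 10.5366]
v-only
0.006 5 [0.0605] [7.8597]
0.006 6 [0.1255] [16.2698]
0.006 7 [0.1944] [25.1081]
0.006 8 [0.1985] [25.6303]
0.009 5 [0.0582] [7.5642]
0.009 6 [0.1232] [15.9765]
0.009 7 [0.1923] [24.8393]
0.009 8 [0.1964] [25.3639]
```

```bash
cat > t3.py <<'E'
from tilt2 import *
h=.006
r=least_squares(lambda p:proj(W['4'],pt(p[0],p[1],h,0))[0]-U['4'],[0,.045]).x
print(feats('8'))
for t in (.18,.19,.2,.21,.22): print(t,130*np.sin(t),proj(W['8'],pt(*r,h,t)))
E
python3 t3.py 3 4 5 6 8 | tail -6
```

```text
[(array([501.9, 265.8]), array([490, 253,  22,  27, 489], dtype=int32))]
0.18 23.273844545357143 [[504.9248 264.7221]]
0.19 24.551656346945073 [[505.4011 265.3051]]
0.2 25.82701300335796 [[505.8665 265.8906]]
0.21 27.099786979992942 [[506.3209 266.4786]]
0.22 28.369851000513012 [[506.764  267.0691]]
```

>>> carry_out([
  [0,0,0.4,0],
  [0,0,0.8,0],
  [0,0,1.2,0],
  [0,0,1.8,0],
  [0,0,3,0],
  [0,0,5,0],
  [0,0,8,0],
  [0,0,11,0],
  [0,0,14,0],
  [-2,-3,15,0],
  [-5,-7,15,0],
  [-8,-11,15,0],
])

```text
time: 10.3
position: [0.4662, -0.2506, 0.2181]
tool_rot: [0.586, -0.396, 0.586, 0.396]
contact_force: [0.3, 0.6, 0.8]
width: 0.0003
```

>>> carry_out([
  [-4,-5,0,0],
  [-8,-10,0,0],
  [-11,-13,0,0],
  [-11,-13,0,0],
  [-11,-13,0,0],
  [-11,-13,0,0],
])

```text
time: 11.05
position: [0.3577, -0.3789, 0.2176]
tool_rot: [0.586, -0.396, 0.586, 0.396]
contact_force: [-0.1, -0.1, -0.7]
width: -0.0
```

Run:
```python
from h import *
o=ctrl.get_obs();print(o['time'],o['position'],o['contact_force'],o['joint_velocities'].round(3))
for n in ('scene','top'):
    cv2.imwrite(f'pics/{n}9.png',eyes.grab_frame(n)[:,:,::-1])
a=cv2.imread("pics/top0.png")[140:265,180:360];b=cv2.imread("pics/top9.png")[140:265,180:360]
cv2.imwrite('pics/cmp.png',cv2.resize(np.vstack([a,b]),None,fx=2.3,fy=2.3))
print([cv2.absdiff(a,b).max(), (cv2.absdiff(a,b).max(2)>40).sum()])
```

```text
11.05 [ 0.35767291 -0.37885393  0.21759833] [-0.10862535 -0.10051928 -0.70299817] [ 0.007  0.001 -0.002 -0.001 -0.002 -0.001]
[np.uint8(9), np.int64(0)]
```

View pics/scene9.png

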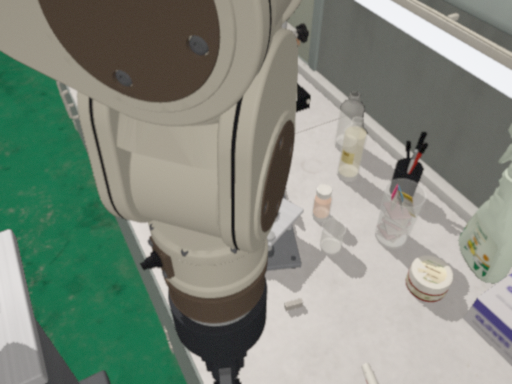

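View pics/cmp.png

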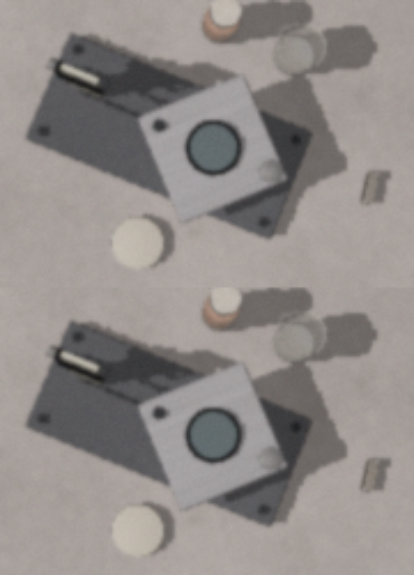

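The top view before and after match (max pixel difference 9): the plate is back up, nothing has shifted, and the arm is clear and still.

```bash
python3 -c "
from bench import job
print(job.hand_in())"
```

```text
the job is handed in; nothing more can be done
None
```

I pressed the pad with the closed fingertips until the pointer tip stood about 26 mm above its rest height. I held it there for about 1.3 s, lifted straight up so the plate sprang back, moved clear and handed in at about 11 s.

- **Window height:** two wrist views put the window centre about 26.7 mm above the pointer's rest height. After allowing for the pointer's thickness, the tip could be about 5 mm off either way and still be inside.
- **Tip height while held:** I never saw the tip inside the window, because the gripper hid it from the scene camera and the wrist camera could not reach it. The figure comes from the plate's tilt:
  - The wrist image gave 25.4–25.8 mm. It was slightly uncertain because the tracked screw was cut off at the picture's edge.
  - How far the fingers had gone down gave about 27 mm.
  - The force of about 11 N was a little higher than I expected for this tilt, but agreed roughly.
- **Sideways force:** the fingers pushed about 4 N sideways on the pad during the press.
- **Afterwards:** the top view matched the one from the start with no visible change, so the plate was back at rest and the mount, frame and bystanders had not moved. The arm was still and touching nothing.

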